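# Pack the service case with the brass glands and plug

### The job

Pack the blue service case for a flameproof-box repair, using brass fittings only: stand one brass cable gland upright in each of the two pockets in the bottom of the case, then set the lift-out tray level on its ledges over them, and put the brass stopping plug in the tray. Leave the nylon glands and the steel plug where they stand on the bench.

Things in the scene. Friction and masses are not known exactly. Their poses are not given: they have to be found in the camera images.
- case: Fixed open blue case 207(x) 248(y) 96(z), walls and floor 4; origin mid-underside, +x to the tool bay (torch, tape; under 50 high). Two pockets: centres x-36, y+54 and y-54, floor z4, x -99..27; divider z22 at y0; wall z44 at x29. Steel ledges: tops z68, inner edges y+-104, x -99..30. The tray rests on both, centred x-36 y0, long side along y; inside wall faces y+-120, x-99. All mm.
- tray: Loose aluminium lift-out tray, 0.35 kg: 112 mm (x) by 230 (y), walls 26 high, floor and walls 2.5 thick; origin mid-underside, z up. A partition 3 thick, 24.5 high along y at x=0 leaves two troughs about 51 wide. Black grip bar over it: 12 thick (x), 100 long (y), 42 to 58 mm above the underside, on posts at y +-41. Same when turned half round.
- brass_gland_1: Cable gland standing on its thread, yellow brass with a dark hole on top; 54 mm tall. From below: thread 32 dia (to 12 mm), hexagon 40 across flats (12-22), barrel 34 dia (22-30), hexagon 40 across flats, 46 across corners (30-48), collar 32 dia (48-54). Origin mid-underside, z up; flats face +-x and every 60 deg. About 0.28 kg. Belongs to the job.
- brass_gland_2: Cable gland standing on its thread, yellow brass with a dark hole on top; 54 mm tall. From below: thread 32 dia (to 12 mm), hexagon 40 across flats (12-22), barrel 34 dia (22-30), hexagon 40 across flats, 46 across corners (30-48), collar 32 dia (48-54). Origin mid-underside, z up; flats face +-x and every 60 deg. About 0.28 kg. Belongs to the job; same as the other brass gland.
- brass_plug: Hexagon stopping plug, yellow brass, standing head up; 28 mm tall. Thread 25 dia (to 14 mm), hexagon head 36 across flats, 42 across corners (14-28). Origin mid-underside, z up; flats face +-x and every 60 deg. About 0.12 kg. Belongs to the job.
- grey_gland: Cable gland standing on its thread, light grey nylon; 54 mm tall. From below: thread 32 dia (to 12 mm), hexagon 40 across flats (12-22), barrel 34 dia (22-30), hexagon 40 across flats, 46 across corners (30-48), collar 32 dia (48-54). Origin mid-underside, z up; flats face +-x and every 60 deg. Does not belong.
- black_gland: Cable gland standing on its thread, black nylon; 54 mm tall. From below: thread 32 dia (to 12 mm), hexagon 40 across flats (12-22), barrel 34 dia (22-30), hexagon 40 across flats, 46 across corners (30-48), collar 32 dia (48-54). Origin mid-underside, z up; flats face +-x and every 60 deg. Does not belong.
- steel_plug: Hexagon stopping plug, silvery steel, standing head up; 28 mm tall. Thread 25 dia (to 14 mm), hexagon head 36 across flats, 42 across corners (14-28). Origin mid-underside, z up; flats face +-x and every 60 deg. Does not belong.
Mind the look-alikes: they are no part of the job. Leave any purple look-alike of the brass_gland_1 alone.

How it is judged:
By the outcome, as a careful person would: the job done as asked, in the order asked, and still so for the second after the job is handed in, with the robot touching nothing.
It also fails if it takes over 112 s, if anything falls off the work surface, if the arm or the gripper's body presses on something with over 40 N, if the wrist force passes 120 N, or if a joint passes its speed limit or range.

### The arm

A 6-joint arm with a two-finger parallel gripper is mounted at the origin on the work surface. World frame = base frame: x ahead of the robot, y to its left, z up, the work surface at z = 0. Lengths are in m, angles in rad, forces in N, time in s.
With the tool pointing down it reaches from about 0.3 to 0.775 m from the base axis. Payload 14.6 kg.
Tool frame: the origin (TCP) lies at the very end of the fingers, on their centre line; the grasp point (between the pads) lies 19 mm behind it; z points along the fingers, y is the line along which they close (so a half turn about z gives the same grasp; the last joint's range is limited). The gripper opens to 94 mm and grips with 3 to 60 N. Pads are 16 mm wide; open, the fingers measure 119 mm over their backs; the gripper's body (75 mm by 177 mm) begins 78 mm behind the grasp point.
Start: joints at [1.062, 0.3, 1.521, -0, 1.321, -0.067], TCP at [0.235, 0.497, 0.205] pointing down, gripper open.
Joint ranges: [-3.03, 3.03], [-0.79, 2.21], [0.23, 2.52], [-1.04, 4.18], [0, 3.07], [-2.55, 2.55]. Speed limits (rad/s): [2.22, 2.22, 2.57, 3.14, 3.14, 3.14].

### API

Orientations are given as a rotation vector (axis times angle).
In Python, from bench import arm gives the robot as it stands.
- The arm moves only by the tool play_rows, never from a script. Its argument "moves" is a list that holds one entry, the list of rows, each a list of 7 numbers: the opening, from 0 (shut) to 1 (fully open), then the shift along the tool's x, y, z in m, then the turn, a rotation vector about the tool's x, y, z in degrees. In form: [[[jaw, tx, ty, tz, ax, ay, az], ...]]. A call has 1 to 5 rows; each row is the pose to reach, as a shift and turn from the pose commanded when the call began, along the tool's axes at that moment; what a row does not reach only later rows make up. A row lasts 1/12 s, in which the tool goes at most 41.7 mm and 7.16 degrees, less where a joint would pass 70% of its speed; a pose out of reach is approached as far as the arm can. A call with a gripper value outside its range is refused whole. The fingers move at their own pace and stop on an object; "squeeze" is the grip in N (left out, the last holds). Time passes only in rows, so rows that repeat a pose let the fingers close. It gives the time, the measured TCP pose, the force, the opening and the grip force at its end, in the units of the state.
- arm.sense(): the state, without advancing time (a new reading comes with each control period).
- arm.read_camera(name): name is "scene" or "top"; returns (picture, depth): 384x512x3 uint8, red, green, blue; 384x512 float32, m along the optical axis (not along the pixel's ray), 0 where there is no reading.
- arm.get_calibration(name): a dict with "intrinsics" (3x3 intrinsics, pixels), "T" (4x4, takes a point from camera to world coordinates). Camera axes: x right, y up, looking along -z (the intrinsics and any distortion apply to the point x, -y, -z); pixel columns grow to the right and rows downward; lengths in m; the calibration is good to about 2 mm. A picture is of the moment at which its call begins. get_calibration takes no time and is no camera call.
- arm.finish_job(): hands the job in; it is judged then, once.
The state is a dict: "time_s": time; "q": joint angles; "joint_vel": joint speeds; "effort": joint torques, N m; "tool_pos": TCP position; "orientation": TCP orientation; "ft_force": force on the tool from outside, world axes, zero at the start; "torque": the same for the moment, N m; "gripper_width": opening from 0.0 (shut) to 1.0 (fully open); "finger_force": force on a finger pad.
Only numpy, scipy, OpenCV 4.12 (cv2) and the standard library are available. Lean on these libraries where they do the work, as an engineer would, in place of code of your own. Each camera call takes 0.05 s, during which the arm holds its last target. There are 200 camera calls.

## Working session

There is one attempt and no reset: what is moved stays moved. The work goes in short steps, Python scripts to look and compute and a tool call to move; the robot and the scene stay as the last step left them, time stands still between calls to the robot, and variables do not carry over. Pictures are saved under pics/ and viewed, at most 14 in all, crops included, and the job is handed in when it is done.

Besides the shell and the picture viewer there is one more tool, called after ">>>" as name(argument=value, ...), one argument or row to a line, values as JSON. play_rows: Moves the arm, as the interface text tells. Its arguments: {"type":"object","properties":{"moves":{"type":"array"},"squeeze":{"type":"number"}},"required":["moves"]}

```bash
ls; mkdir -p pics
python3 - <<'E'
from bench import arm
import cv2,numpy as np
for n in ("scene","top"):
    p,d=arm.read_camera(n); c=arm.get_calibration(n)
    cv2.imwrite(f"pics/{n}0.png",p[:,:,::-1]); np.savez(f"{n}0.npz",p=p,d=d,K=c["intrinsics"],T=c["T"]); print(n,c)
print(arm.sense())
E
```

```text
pics
scene {'intrinsics': array([[391.91046266,   0.        , 260.76608329],
       [  0.        , 391.91046266, 186.52574415],
       [  0.        ,   0.        ,   1.        ]]), 'T': array([[ 0.84177563, -0.43288222,  0.32253182,  0.84652042],
       [ 0.53981268,  0.67942761, -0.49697121, -0.51381585],
       [-0.00400702,  0.59244502,  0.80560092,  0.82791728],
       [ 0.        ,  0.        ,  0.        ,  1.        ]])}
top {'intrinsics': array([[358.60997745,   0.        , 248.73297375],
       [  0.        , 358.60997745, 188.69660284],
       [  0.        ,   0.        ,   1.        ]]), 'T': array([[-0.00686488,  0.99050874, -0.13727825,  0.39173011],
       [-0.99983122, -0.00913837, -0.0159378 , -0.05333505],
       [-0.01704103,  0.13714567,  0.9904043 ,  0.98890242],
       [ 0.        ,  0.        ,  0.        ,  1.        ]])}
{'time_s': 0.1, 'q': array([ 1.06239315e+00,  3.00426867e-01,  1.52152557e+00,  3.29524393e-06,
        1.32070242e+00, -6.66086840e-02]), 'joint_vel': array([-0.00109055, -0.00138293, -0.00275374, -0.00094056, -0.00068327,
       -0.00030667]), 'effort': array([ 1.45116468e-03, -5.32649839e+01, -3.53285229e+01,  7.09751202e-02,
        2.35537381e-02, -7.11830330e-05]), 'tool_pos': array([0.23504853, 0.49697945, 0.20493408]), 'orientation': array([-6.88273641e-01, -3.06495834e+00,  1.59844271e-03]), 'ft_force': array([0.70751405, 0.46482444, 0.52581149]), 'torque': array([ 0.04569415, -0.02013284,  0.00314441]), 'finger_force': 0.0, 'gripper_width': 0.9991823980914729}
```

View pics/top0.png

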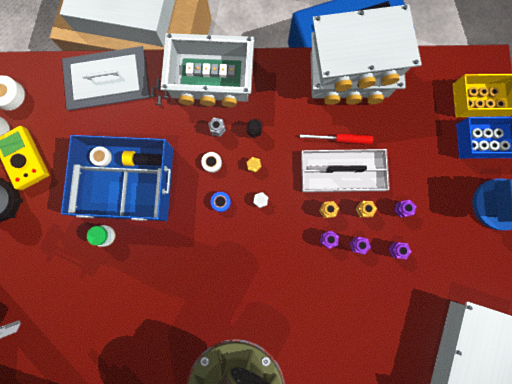

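View pics/scene0.png

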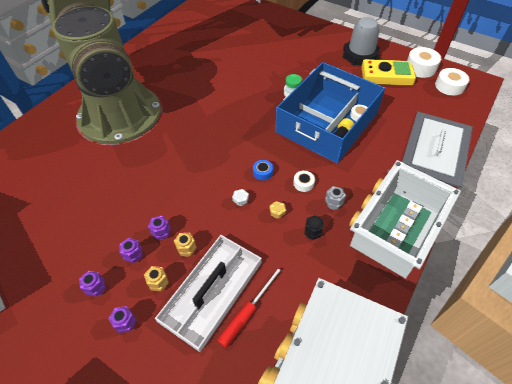

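The top view shows these candidates for the brass glands:
- brass glands at (330,209) and (367,209)
- purple look-alikes at (405,208), (330,240), (361,245) and (401,250)
- grey gland at (217,127) and black gland at (254,128)
- box-mounted brass fittings at (185..230,100) and (330..390,80..100)

For the plug, brass is at (254,165) and the silvery one is at (261,200). The tray is at (345,170), and the case at (117,178) has its tool bay at the top. I choose the two yellow glands and the yellow plug.

```bash
cat > h.py <<'E'
import numpy as np, cv2
from scipy.spatial.transform import Rotation as R
def cloud(p,d,K,T):
    v,u=np.indices(d.shape)
    P=np.stack([(u-K[0,2])/K[0,0]*d,-(v-K[1,2])/K[1,1]*d,-d],-1)
    return P@T[:3,:3].T+T[:3,3]
def load(n,tag="0"):
    f=np.load(f"{n}{tag}.npz"); return f["p"],f["d"],cloud(f["p"],f["d"],f["K"],f["T"])
def grab(n,tag):
    from bench import arm
    p,d=arm.read_camera(n); c=arm.get_calibration(n)
    cv2.imwrite(f"pics/{n}{tag}.png",p[:,:,::-1]); np.savez(f"{n}{tag}.npz",p=p,d=d,K=c["intrinsics"],T=c["T"])
    return p,d,cloud(p,d,c["intrinsics"],c["T"])
E
python3 - <<'E'
from h import *
for n in("top","scene"):
    p,d,W=load(n); hsv=cv2.cvtColor(p,cv2.COLOR_RGB2HSV); H,S,V=[hsv[...,i].astype(int) for i in range(3)]
    z=W[...,2]
    m=((H>14)&(H<32)&(S>100)&(d>0)&(z>0.01)&(z<0.08)&(W[...,0]<.62)).astype(np.uint8)
    N,L,st,c=cv2.connectedComponentsWithStats(m)
    for i in range(1,N):
        if st[i,4]<40: continue
        P=W[L==i]; zt=np.percentile(P[:,2],95); t=P[P[:,2]>zt-.012]; 
        q=P[(P[:,2]>zt-.009)]
        (cc,sz,a)=cv2.minAreaRect((t[:,:2]*1000).astype(np.float32))
        print(n,"brass",c[i].round(),st[i,4],"ztop",zt.round(4),"mid",((t.max(0)+t.min(0))/2).round(4),"ext",np.ptp(t,axis=0).round(4),cc,sz,a)
    # tray rim
    if n=="top":
        print("table z",np.median(z[260:300,100:250]))
        reg=np.zeros_like(m);reg[140:200,290:400]=1
        for lo,hi in((.018,.034),(.05,.064)):
            mm=(reg>0)&(z>lo)&(z<hi)&(S<90)&((V>120) if lo<.03 else True); r=cv2.minAreaRect((W[mm][:,:2]*1000).astype(np.float32)); print("tray",lo,mm.sum(),r,np.median(W[mm],0))
        reg=np.zeros_like(m);reg[120:232,50:190]=1
        mm=(reg>0)&(z>.085)&(z<.105); r=cv2.minAreaRect((W[mm][:,:2]*1000).astype(np.float32)); print("case rim",mm.sum(),r, np.percentile(z[mm],[5,50,95]))
im=cv2.imread("pics/top0.png"); cr=cv2.resize(im[140:265,225:425],None,fx=4,fy=4,interpolation=2); cv2.imwrite("pics/crop.png",cr)
E
```

```text
top brass [128. 160.] 123 ztop 0.0458 mid [0.6074 0.2922 0.0414] ext [0.0245 0.0293 0.015 ] (608.8678588867188, 292.1905822753906) (26.647001266479492, 25.363862991333008) 81.90776824951172
top brass [ 24. 171.] 905 ztop 0.0368 mid [0.576  0.5868 0.035 ] ext [0.0875 0.1234 0.02  ] (593.9827270507812, 585.6812133789062) (102.13433837890625, 91.54438018798828) 27.20609474182129
top brass [253. 164.] 158 ztop 0.0301 mid [ 0.593  -0.0513  0.0266] ext [0.0391 0.0356 0.01  ] (593.5343627929688, -50.34711837768555) (35.43776321411133, 39.15858840942383) 44.87232971191406
top brass [328. 209.] 206 ztop 0.0552 mid [ 0.4681 -0.2499  0.0502] ext [0.0397 0.0444 0.0133] (467.28692626953125, -249.84133911132812) (39.26924514770508, 44.67793273925781) 7.797420024871826
top brass [365. 209.] 227 ztop 0.0551 mid [ 0.4674 -0.3474  0.05  ] ext [0.0396 0.0427 0.0136] (468.3875427246094, -347.5696105957031) (42.682395935058594, 38.82204055786133) 83.28750610351562
table z -0.000816500117201413
tray 0.018 399 ((576.082275390625, -299.4815368652344), (112.61345672607422, 231.38343811035156), 0.364104151725
[... 620 characters left out ...]
0.0294 0.0112] (608.3560791015625, 290.95074462890625) (29.195446014404297, 22.141923904418945) 88.40170288085938
scene brass [277. 209.] 199 ztop 0.0298 mid [ 0.5948 -0.0531  0.0245] ext [0.0375 0.0415 0.0135] (594.1181030273438, -53.0633430480957) (35.87043380737305, 38.65446853637695) 44.04789733886719
scene brass [185. 245.] 335 ztop 0.0544 mid [ 0.4686 -0.2524  0.0494] ext [0.0422 0.0421 0.0132] (468.7999267578125, -252.34298706054688) (40.735382080078125, 42.426334381103516) 4.858608245849609
scene brass [156. 279.] 375 ztop 0.0543 mid [ 0.4694 -0.3502  0.0492] ext [0.0414 0.0446 0.0134] (468.86944580078125, -349.9617614746094) (39.329620361328125, 44.87154769897461) 56.660606384277344
```

View pics/crop.png

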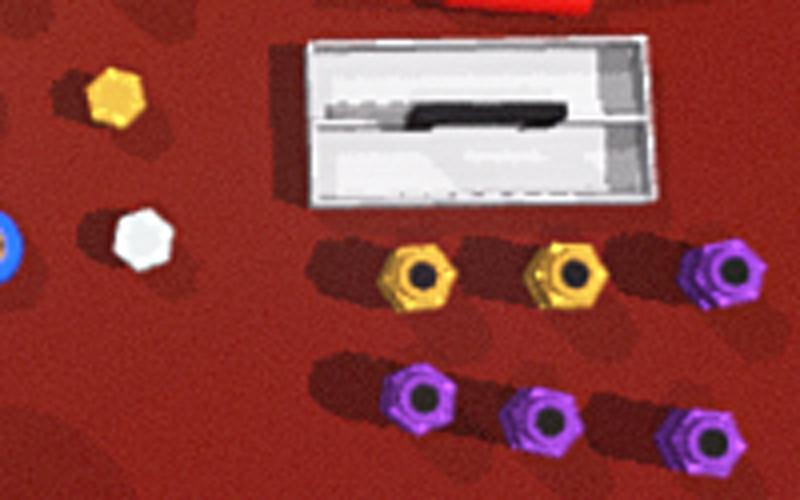

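The crop confirms two yellow glands at crop (418,277) and (568,275), with flats facing roughly ±x, and the yellow plug at (116,98). The silvery-white plug at (144,240) stays.

```bash
cat >> h.py <<'E'
def go(x,y,z,ydir=None):
    """tool-frame shift to world xyz; ydir: desired world heading (deg) of tool y (mod 180)"""
    from bench import arm
    s=arm.sense(); M=R.from_rotvec(s["orientation"]).as_matrix()
    print("t",round(s["time_s"],2),"pos",s["tool_pos"].round(4),"q",s["q"].round(2),"F",np.round(s["ft_force"],1),"w",round(s["gripper_width"],3),"ff",round(float(s["finger_force"]),1))
    yh=np.degrees(np.arctan2(M[1,1],M[0,1])); print("tool y heading",yh.round(2),"z",M[:,2].round(4))
    print("shift mm",((np.array([x,y,z])-s["tool_pos"])@M*1000).round(1))
    if ydir is not None: 
        t=(ydir-yh+90)%180-90; print("turn about tool z", round(-t,2))
E
python3 - <<'E'
from h import *
go(.4685,-.251,.10,0)
from scipy.optimize import least_squares
for n in("top","scene"):
    p,d,W=load(n); z=W[...,2]; hsv=cv2.cvtColor(p,cv2.COLOR_RGB2HSV)
    def fit(mm,hx,hy,x0):
        P=W[mm][:,:2]
        def f(q):
            c,s=np.cos(q[2]),np.sin(q[2]); l=(P-q[:2])@np.array([[c,-s],[s,c]])
            return np.maximum(abs(l[:,0])-hx,abs(l[:,1])-hy)
        r=least_squares(f,x0,loss="soft_l1",f_scale=.002); return mm.sum(),r.x.round(4),np.degrees(r.x[2]).round(2),np.median(abs(r.fun)).round(4)
    near=(abs(W[...,0]-.551)<.16)&(abs(W[...,1]-.306)<.17)
    print(n,"case",fit(near&(z>.088)&(z<.102),.1015,.122,[.551,.306,-.05]))
    near=(abs(W[...,0]-.576)<.08)&(abs(W[...,1]+.30)<.14)
    print(n,"tray",fit(near&(z>.022)&(z<.031)&(abs(W[...,0]-.576)>.02),.0547,.1137,[.576,-.3,0.]))
    b=near&(z>.05)&(z<.064); r=cv2.minAreaRect((W[b][:,:2]*1000).astype(np.float32)); print("bar",r)
E
```

```text
t 0.1 pos [0.235  0.497  0.2049] q [ 1.06  0.3   1.52  0.    1.32 -0.07] F [0.7 0.5 0.5] w 0.999 ff 0.0
tool y heading 64.69 z [-5.e-04 -9.e-04 -1.e+00]
shift mm [-530.9 -576.2  105.5]
turn about tool z 64.69
top case (np.int64(798), array([ 0.5518,  0.3058, -0.0571]), np.float64(-3.27), np.float64(0.0011))
top tray (np.int64(241), array([ 0.576 , -0.2984,  0.0062]), np.float64(0.35), np.float64(0.0007))
bar ((576.2435913085938, -298.2457580566406), (12.844076156616211, 99.27092742919922), 0.45740506052970886)
scene case (np.int64(699), array([ 0.5523,  0.3035, -0.0541]), np.float64(-3.1), np.float64(0.0011))
scene tray (np.int64(435), array([ 0.5769, -0.301 ,  0.0079]), np.float64(0.45), np.float64(0.0008))
bar ((577.1603393554688, -300.839111328125), (12.80215072631836, 100.02510833740234), 0.39891812205314636)
```

>>> play_rows(
  moves=[
    [[0.62,0,0,0,0,0,35],[0.62,0,0,0,0,0,35],[0.62,0,0,0,0,0,35],[0.62,0,0,0,0,0,35],[0.62,0,0,0,0,0,35]],
  ],
  squeeze=30,
)

```text
time_s: 0.52
tool_pos: [0.2351, 0.497, 0.2051]
orientation: [1.587, 2.711, -0.001]
ft_force: [-0.7, 0.1, -0.3]
gripper_width: 0.683
finger_force: 0.0
```

>>> play_rows(
  moves=[
    [[0.62,0,0,0,0,0,29.7],[0.62,0,0,0,0,0,29.7],[0.62,0,0,0,0,0,29.7],[0.62,0,0,0,0,0,29.7],[0.62,0,0,0,0,0,29.7]],
  ],
)

```text
time_s: 0.93
tool_pos: [0.2351, 0.4971, 0.2051]
orientation: [2.228, 2.214, -0.001]
ft_force: [-0.0, 0.3, 1.1]
gripper_width: 0.617
finger_force: 0.0
```

>>> play_rows(
  moves=[
    [[0.62,-0.187,0.058,0,0,0,0],[0.62,-0.187,0.058,0,0,0,0],[0.62,-0.187,0.058,0,0,0,0],[0.62,-0.187,0.058,0,0,0,0],[0.62,-0.187,0.058,0,0,0,0]],
  ],
)

```text
time_s: 1.35
tool_pos: [0.2932, 0.3075, 0.2053]
orientation: [2.218, 2.225, -0.001]
ft_force: [-0.0, 0.4, 0.3]
gripper_width: 0.623
finger_force: 0.0
```

>>> play_rows(
  moves=[
    [[0.62,-0.187,0.058,0,0,0,0],[0.62,-0.187,0.058,0,0,0,0],[0.62,-0.187,0.058,0,0,0,0],[0.62,-0.187,0.058,0,0,0,0],[0.62,-0.187,0.058,0,0,0,0]],
  ],
)

```text
time_s: 1.77
tool_pos: [0.3512, 0.1205, 0.2056]
orientation: [2.218, 2.224, 0.0]
ft_force: [0.2, 0.4, -0.4]
gripper_width: 0.621
finger_force: 0.0
```

>>> play_rows(
  moves=[
    [[0.62,-0.187,0.058,0,0,0,0],[0.62,-0.187,0.058,0,0,0,0],[0.62,-0.187,0.058,0,0,0,0],[0.62,-0.187,0.058,0,0,0,0],[0.62,-0.187,0.058,0,0,0,0]],
  ],
)

```text
time_s: 2.18
tool_pos: [0.4093, -0.0669, 0.2055]
orientation: [2.219, 2.224, -0.0]
ft_force: [-0.6, 1.0, 0.2]
gripper_width: 0.615
finger_force: 0.0
```

>>> play_rows(
  moves=[
    [[0.62,-0.187,0.058,0,0,0,0],[0.62,-0.187,0.058,0,0,0,0],[0.62,-0.187,0.058,0,0,0,0],[0.62,-0.187,0.058,0,0,0,0],[0.62,-0.187,0.058,0,0,0,0]],
  ],
)

```text
time_s: 2.6
tool_pos: [0.4671, -0.254, 0.205]
orientation: [-2.219, -2.224, 0.0]
ft_force: [0.8, 0.4, 0.4]
gripper_width: 0.623
finger_force: 0.0
```

```bash
python3 -c "
from h import *
go(.4685,-.251,.022,0)"
```

```text
t 2.6 pos [ 0.4671 -0.254   0.205 ] q [-0.57  0.26  1.57 -0.    1.31 -0.57] F [0.8 0.4 0.4] w 0.623 ff 0.0
tool y heading 0.13 z [-3.e-04 -0.e+00 -1.e+00]
shift mm [  3.    1.4 183. ]
turn about tool z 0.13
```

>>> play_rows(
  moves=[
    [[0.62,0.003,0.0014,0.04,0,0,0],[0.62,0.003,0.0014,0.08,0,0,0],[0.62,0.003,0.0014,0.11,0,0,0],[0.62,0.003,0.0014,0.13,0,0,0],[0.62,0.003,0.0014,0.14,0,0,0]],
  ],
)

```text
time_s: 3.02
tool_pos: [0.4671, -0.2472, 0.0625]
orientation: [-2.215, -2.222, 0.002]
ft_force: [0.1, -0.4, 0.2]
gripper_width: 0.615
finger_force: 0.0
```

>>> play_rows(
  moves=[
    [[0.62,0,0,0.015,0,0,0],[0.62,0,0,0.03,0,0,0],[0.62,0,0,0.04,0,0,0],[0.62,0,0,0.043,0,0,0],[0.62,0,0,0.043,0,0,0]],
  ],
)

```text
time_s: 3.43
tool_pos: [0.4684, -0.2478, 0.0224]
orientation: [-2.22, -2.222, 0.0]
ft_force: [0.4, 0.5, 0.4]
gripper_width: 0.616
finger_force: 0.0
```

>>> play_rows(
  moves=[
    [[0.2,0,0,0,0,0,0],[0.2,0,0,0,0,0,0],[0.2,0,0,0,0,0,0],[0.2,0,0,0,0,0,0],[0.2,0,0,0,0,0,0]],
  ],
)

```text
time_s: 3.85
tool_pos: [0.4686, -0.248, 0.0232]
orientation: [2.221, 2.221, 0.0]
ft_force: [-1.6, 1.2, 6.4]
gripper_width: 0.424
finger_force: 29.8
```

>>> play_rows(
  moves=[
    [[0.2,0,0,0,0,0,0],[0.2,0,0,0,0,0,0],[0.2,0,0,-0.01,0,0,0],[0.2,0,0,-0.03,0,0,0],[0.2,0,0,-0.06,0,0,0]],
  ],
)

```text
time_s: 4.27
tool_pos: [0.4672, -0.2471, 0.0817]
orientation: [-2.219, -2.218, 0.002]
ft_force: [0.4, -0.1, -2.6]
gripper_width: 0.431
finger_force: 29.8
```

```bash
python3 -c "
from h import *
go(.4685,-.251,.022,0)
c,s=np.cos(np.radians(-3.2)),np.sin(np.radians(-3.2))
for l in((-.036,.054),(-.036,-.054),(-.036,0)): print(l,(np.array([.552,.3047])+np.array([[c,-s],[s,c]])@l).round(4))"
```

```text
t 4.27 pos [ 0.4672 -0.2471  0.0817] q [-0.56  0.39  1.71  0.    1.05 -0.56] F [ 0.4 -0.1 -2.6] w 0.431 ff 29.8
tool y heading -0.01 z [-0.0037  0.0023 -1.    ]
shift mm [-4.   1.5 59.7]
turn about tool z -0.01
(-0.036, 0.054) [0.5191 0.3606]
(-0.036, -0.054) [0.513  0.2528]
(-0.036, 0) [0.5161 0.3067]
```

>>> play_rows(
  moves=[
    [[0.2,0,0,-0.03,0,0,0],[0.2,0,0,-0.06,0,0,0],[0.2,0,0,-0.09,0,0,0],[0.2,0,0,-0.11,0,0,0],[0.2,0,0,-0.12,0,0,0]],
  ],
)

```text
time_s: 4.68
tool_pos: [0.4689, -0.2481, 0.2059]
orientation: [2.219, 2.219, 0.001]
ft_force: [-0.1, -0.0, -2.1]
gripper_width: 0.425
finger_force: 29.8
```

>>> play_rows(
  moves=[
    [[0.2,0.025,0.0,0,0,0,0],[0.2,0.06,0.01,0,0,0,0],[0.2,0.1,0.01,0,0,0,0],[0.2,0.14,0.015,0,0,0,0],[0.2,0.18,0.015,0,0,0,0]],
  ],
)

```text
time_s: 5.1
tool_pos: [0.4831, -0.0661, 0.2019]
orientation: [-2.222, -2.22, 0.001]
ft_force: [0.6, 0.4, -2.1]
gripper_width: 0.422
finger_force: 29.8
```

>>> play_rows(
  moves=[
    [[0.2,0.04,0.005,0,0,0,0],[0.2,0.08,0.01,0,0,0,0],[0.2,0.12,0.01,0,0,0,0],[0.2,0.16,0.015,0,0,0,0],[0.2,0.2,0.015,0,0,0,0]],
  ],
)

```text
time_s: 5.52
tool_pos: [0.4981, 0.1341, 0.202]
orientation: [-2.221, -2.221, 0.001]
ft_force: [0.9, -0.4, -2.4]
gripper_width: 0.427
finger_force: 29.8
```

>>> play_rows(
  moves=[
    [[0.2,0.04,0.005,0,0,0,0],[0.2,0.08,0.01,0,0,0,1],[0.2,0.12,0.01,0,0,0,2],[0.2,0.16,0.015,0,0,0,3],[0.2,0.2,0.0205,0,0,0,3.2]],
  ],
)

```text
time_s: 5.93
tool_pos: [0.5183, 0.3341, 0.2018]
orientation: [-2.283, -2.157, 0.002]
ft_force: [0.8, -1.0, -2.0]
gripper_width: 0.424
finger_force: 29.8
```

>>> play_rows(
  moves=[
    [[0.2,0.02,0,0,0,0,0],[0.2,0.03,0,0,0,0,0],[0.2,0.0315,0,0,0,0,0],[0.2,0.0315,0,0,0,0,0],[0.2,0.0315,0,0,0,0,0]],
  ],
)

```text
time_s: 6.35
tool_pos: [0.5209, 0.3622, 0.2024]
orientation: [2.284, 2.157, -0.001]
ft_force: [-0.2, 0.1, -2.6]
gripper_width: 0.425
finger_force: 29.8
```

```bash
python3 -c "
from h import *
go(.519,.3635,.0265,-3.2)
grab('top','1')"
```

```text
t 6.35 pos [0.5209 0.3622 0.2024] q [ 0.55  0.49  1.26 -0.    1.39  0.61] F [-0.2  0.1 -2.6] w 0.425 ff 29.8
tool y heading -3.27 z [-3.e-04 -5.e-04 -1.e+00]
shift mm [  1.3  -1.9 175.9]
turn about tool z -0.07
```

View pics/top1.png

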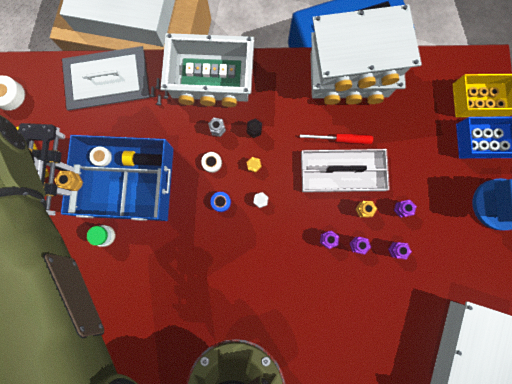

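>>> play_rows(
  moves=[
    [[0.2,0.001,-0.002,0.03,0,0,0],[0.2,0.001,-0.002,0.065,0,0,0],[0.2,0.001,-0.002,0.1,0,0,0],[0.2,0.001,-0.002,0.125,0,0,0],[0.2,0.001,-0.002,0.14,0,0,0]],
  ],
)

```text
time_s: 6.82
tool_pos: [0.518, 0.3627, 0.0594]
orientation: [-2.284, -2.156, 0.006]
ft_force: [-0.1, -0.0, -2.5]
gripper_width: 0.423
finger_force: 29.8
```

>>> play_rows(
  moves=[
    [[0.2,0,0,0.01,0,0,0],[0.2,0,0,0.02,0,0,0],[0.2,0,0,0.028,0,0,0],[0.2,0,0,0.032,0,0,0],[0.2,0,0,0.032,0,0,0]],
  ],
)

```text
time_s: 7.23
tool_pos: [0.5188, 0.3645, 0.0301]
orientation: [-2.283, -2.158, 0.001]
ft_force: [0.2, -0.4, -2.2]
gripper_width: 0.427
finger_force: 29.8
```

```bash
python3 -c "
from h import *
go(.519,.3635,.0265,-3.2)"
```

```text
t 7.23 pos [0.5188 0.3645 0.0301] q [0.55 0.67 1.41 0.   1.06 0.61] F [ 0.2 -0.4 -2.2] w 0.427 ff 29.8
tool y heading -3.22 z [-3.e-04 -2.e-04 -1.e+00]
shift mm [-1.   0.3  3.6]
turn about tool z -0.02
```

>>> play_rows(
  moves=[
    [[0.2,0,0,0.002,0,0,0],[0.2,0,0,0.004,0,0,0],[0.2,0,0,0.0045,0,0,0],[0.2,0,0,0.0045,0,0,0],[0.2,0,0,0.0045,0,0,0]],
  ],
)

```text
time_s: 7.65
tool_pos: [0.5193, 0.3651, 0.0272]
orientation: [2.282, 2.158, 0.003]
ft_force: [-1.9, -0.6, 6.6]
gripper_width: 0.429
finger_force: 29.8
```

>>> play_rows(
  moves=[
    [[0.62,0,0,0,0,0,0],[0.62,0,0,0,0,0,0],[0.62,0,0,0,0,0,0],[0.62,0,0,0,0,0,0],[0.62,0,0,-0.01,0,0,0]],
  ],
)

```text
time_s: 8.07
tool_pos: [0.518, 0.3641, 0.0344]
orientation: [-2.282, -2.158, 0.005]
ft_force: [-0.5, -0.1, -0.3]
gripper_width: 0.616
finger_force: 0.0
```

>>> play_rows(
  moves=[
    [[0.62,0,0,-0.03,0,0,0],[0.62,0,0,-0.065,0,0,0],[0.62,0,0,-0.1,0,0,0],[0.62,0,0,-0.135,0,0,0],[0.62,0,0,-0.165,0,0,0]],
  ],
)

```text
time_s: 8.48
tool_pos: [0.5189, 0.3647, 0.2045]
orientation: [2.283, 2.158, 0.003]
ft_force: [0.0, 0.5, -0.2]
gripper_width: 0.623
finger_force: 0.0
```

>>> play_rows(
  moves=[
    [[0.62,-0.03,0,0,0,0,-1],[0.62,-0.07,0,0,0,0,-3.2],[0.62,-0.11,-0.005,0,0,0,-3.2],[0.62,-0.15,-0.01,0,0,0,-3.2],[0.62,-0.19,-0.01,0,0,0,-3.2]],
  ],
)

```text
time_s: 8.9
tool_pos: [0.4971, 0.174, 0.2018]
orientation: [2.221, 2.222, 0.001]
ft_force: [0.8, -0.6, 0.7]
gripper_width: 0.62
finger_force: 0.0
```

>>> play_rows(
  moves=[
    [[0.62,-0.04,0,0,0,0,0],[0.62,-0.08,0,0,0,0,0],[0.62,-0.12,-0.01,0,0,0,0],[0.62,-0.16,-0.015,0,0,0,0],[0.62,-0.2,-0.02,0,0,0,0]],
  ],
)

```text
time_s: 9.32
tool_pos: [0.4774, -0.0262, 0.2019]
orientation: [2.221, 2.221, 0.001]
ft_force: [0.3, -0.2, 0.1]
gripper_width: 0.619
finger_force: 0.0
```

```bash
python3 -c "
from h import *
go(.4685,-.349,.022,0)
p,d,W=grab('top','2')
z=W[...,2];hsv=cv2.cvtColor(p,cv2.COLOR_RGB2HSV);m=(hsv[...,0]>14)&(hsv[...,0]<32)&(hsv[...,1]>100)&(W[...,0]>.45)&(W[...,0]<.57)&(W[...,1]>.18)&(W[...,1]<.43)&(d>0)
P=W[m];print(len(P),P.max(0),P.min(0),P[P[:,2]>.048].mean(0))
cv2.imwrite('pics/c2.png',cv2.resize(p[120:240,50:190,::-1],None,fx=4,fy=4))"
```

```text
t 9.32 pos [ 0.4774 -0.0262  0.2019] q [-0.13  0.14  1.72 -0.    1.28 -0.13] F [ 0.3 -0.2  0.1] w 0.619 ff 0.0
tool y heading -0.0 z [ 1.e-03 -2.e-04 -1.e+00]
shift mm [-322.8   -9.1  179.9]
turn about tool z -0.0
238 [0.53965069 0.38521878 0.06058544] [0.50028123 0.34022465 0.00331717] [0.51889948 0.35991496 0.05417215]
```

View pics/c2.png

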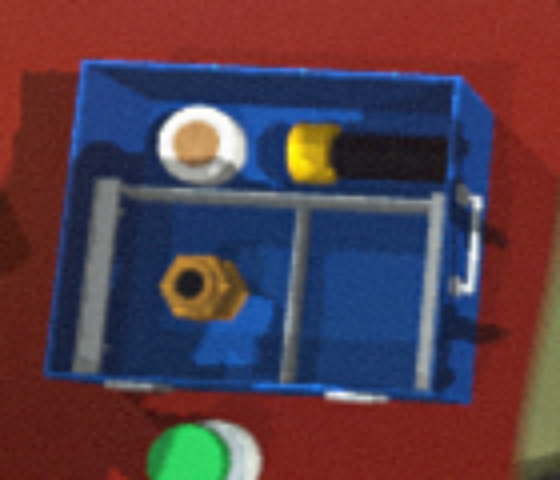

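The crop shows the first gland standing upright in the left pocket at (200,285), with the right pocket free. Next is the second gland.

>>> play_rows(
  moves=[
    [[0.62,-0.04,0,0,0,0,0],[0.62,-0.08,0,0,0,0,0],[0.62,-0.12,0,0,0,0,0],[0.62,-0.16,-0.005,0,0,0,0],[0.62,-0.2,-0.009,0,0,0,0]],
  ],
)

```text
time_s: 9.78
tool_pos: [0.4686, -0.2263, 0.2018]
orientation: [2.221, 2.221, 0.0]
ft_force: [1.7, -0.3, -0.8]
gripper_width: 0.619
finger_force: 0.0
```

>>> play_rows(
  moves=[
    [[0.62,-0.04,0,0,0,0,0],[0.62,-0.08,0,0.02,0,0,0],[0.62,-0.11,0,0.04,0,0,0],[0.62,-0.123,0,0.06,0,0,0],[0.62,-0.123,0,0.08,0,0,0]],
  ],
)

```text
time_s: 10.2
tool_pos: [0.4685, -0.3503, 0.1203]
orientation: [2.225, 2.217, -0.0]
ft_force: [-0.1, 0.1, -0.8]
gripper_width: 0.62
finger_force: 0.0
```

>>> play_rows(
  moves=[
    [[0.62,0,0,0.03,0,0,0],[0.62,0,0,0.06,0,0,0],[0.62,0,0,0.085,0,0,0],[0.62,0,0,0.1,0,0,0],[0.62,0,0,0.1,0,0,0]],
  ],
)

```text
time_s: 10.62
tool_pos: [0.4679, -0.3464, 0.0183]
orientation: [-2.218, -2.218, 0.001]
ft_force: [-0.3, 0.5, -0.4]
gripper_width: 0.619
finger_force: 0.0
```

```bash
python3 -c "
from h import *
go(.4685,-.349,.022,0)"
```

```text
t 10.62 pos [ 0.4679 -0.3464  0.0183] q [-0.7   0.59  1.58  0.    0.98 -0.7 ] F [-0.3  0.5 -0.4] w 0.619 ff 0.0
tool y heading -0.02 z [-0.0037  0.0031 -1.    ]
shift mm [-2.6  0.6 -3.7]
turn about tool z -0.02
```

>>> play_rows(
  moves=[
    [[0.2,0,0,0,0,0,0],[0.2,0,0,0,0,0,0],[0.2,0,0,0,0,0,0],[0.2,0,0,0,0,0,0],[0.2,0,0,0,0,0,0]],
  ],
)

```text
time_s: 11.03
tool_pos: [0.4696, -0.3481, 0.0226]
orientation: [2.22, 2.22, -0.0]
ft_force: [-1.7, 0.3, 7.0]
gripper_width: 0.426
finger_force: 29.8
```

>>> play_rows(
  moves=[
    [[0.2,0,0,0,0,0,0],[0.2,0,0,-0.01,0,0,0],[0.2,0,0,-0.03,0,0,0],[0.2,0,0,-0.06,0,0,0],[0.2,0,0,-0.09,0,0,0]],
  ],
)

```text
time_s: 11.45
tool_pos: [0.4687, -0.347, 0.1124]
orientation: [-2.221, -2.22, -0.0]
ft_force: [0.2, -0.4, -2.8]
gripper_width: 0.428
finger_force: 29.8
```

>>> play_rows(
  moves=[
    [[0.2,0,0,-0.03,0,0,0],[0.2,0,0,-0.06,0,0,0],[0.2,0.03,0,-0.08,0,0,0],[0.2,0.065,0.005,-0.09,0,0,0],[0.2,0.1,0.01,-0.09,0,0,0]],
  ],
)

```text
time_s: 11.87
tool_pos: [0.4794, -0.2469, 0.2044]
orientation: [2.22, 2.216, 0.002]
ft_force: [1.3, -0.5, -3.3]
gripper_width: 0.425
finger_force: 29.8
```

```bash
python3 -c "
from h import *
go(.513,.2535,.0265,-3.2)"
```

```text
t 11.87 pos [ 0.4794 -0.2469  0.2044] q [-0.54  0.27  1.56  0.    1.31 -0.54] F [ 1.3 -0.5 -3.3] w 0.425 ff 29.8
tool y heading -0.1 z [ 0.004  -0.0022 -1.    ]
shift mm [500.8  32.  176.9]
turn about tool z 3.1
```

>>> play_rows(
  moves=[
    [[0.2,0.04,0.005,0,0,0,0],[0.2,0.08,0.005,0,0,0,0],[0.2,0.12,0.01,0,0,0,0],[0.2,0.16,0.01,0,0,0,0],[0.2,0.2,0.015,0,0,0,0]],
  ],
)

```text
time_s: 12.28
tool_pos: [0.4933, -0.0455, 0.2019]
orientation: [2.222, 2.221, 0.001]
ft_force: [1.4, 0.2, -3.5]
gripper_width: 0.426
finger_force: 29.8
```

>>> play_rows(
  moves=[
    [[0.2,0.04,0.005,0,0,0,0],[0.2,0.08,0.01,0,0,0,0],[0.2,0.12,0.01,0,0,0,0],[0.2,0.16,0.015,0,0,0,0],[0.2,0.2,0.015,0,0,0,0]],
  ],
)

```text
time_s: 12.7
tool_pos: [0.509, 0.1546, 0.2019]
orientation: [2.221, 2.221, 0.001]
ft_force: [1.4, 0.0, -3.3]
gripper_width: 0.423
finger_force: 29.8
```

>>> play_rows(
  moves=[
    [[0.2,0.04,0.005,0,0,0,1],[0.2,0.08,0.005,0,0,0,2],[0.2,0.1,0.005,0,0,0,3.2],[0.2,0.1,0.005,0,0,0,3.2],[0.2,0.1,0.005,0,0,0,3.2]],
  ],
)

```text
time_s: 13.12
tool_pos: [0.5137, 0.2533, 0.2013]
orientation: [-2.28, -2.161, 0.0]
ft_force: [0.1, -0.2, -2.1]
gripper_width: 0.425
finger_force: 29.8
```

```bash
python3 -c "
from h import *
go(.513,.2535,.0265,-3.2)"
```

```text
t 13.12 pos [0.5137 0.2533 0.2013] q [ 0.39  0.35  1.46 -0.    1.33  0.45] F [ 0.1 -0.2 -2.1] w 0.425 ff 29.8
tool y heading -3.09 z [-2.e-04 -2.e-04 -1.e+00]
shift mm [  0.2  -0.7 174.8]
turn about tool z 0.11
```

>>> play_rows(
  moves=[
    [[0.2,0,-0.001,0.03,0,0,0],[0.2,0,-0.001,0.065,0,0,0],[0.2,0,-0.001,0.1,0,0,0],[0.2,0,-0.001,0.125,0,0,0],[0.2,0,-0.001,0.14,0,0,0]],
  ],
)

```text
time_s: 13.53
tool_pos: [0.5122, 0.2508, 0.0584]
orientation: [-2.283, -2.156, 0.005]
ft_force: [-0.7, -0.1, -2.9]
gripper_width: 0.424
finger_force: 29.8
```

>>> play_rows(
  moves=[
    [[0.2,0,0,0.01,0,0,0],[0.2,0,0,0.02,0,0,0],[0.2,0,0,0.028,0,0,0],[0.2,0,0,0.031,0,0,0],[0.2,0,0,0.033,0,0,0]],
  ],
)

```text
time_s: 13.95
tool_pos: [0.5135, 0.2525, 0.0281]
orientation: [2.283, 2.158, 0.001]
ft_force: [-0.1, -0.9, -3.2]
gripper_width: 0.42
finger_force: 29.8
```

>>> play_rows(
  moves=[
    [[0.2,0,0,0.001,0,0,0],[0.2,0,0,0.002,0,0,0],[0.2,0,0,0.002,0,0,0],[0.2,0,0,0.002,0,0,0],[0.2,0,0,0.002,0,0,0]],
  ],
)

```text
time_s: 14.37
tool_pos: [0.5136, 0.2528, 0.0267]
orientation: [2.283, 2.158, 0.002]
ft_force: [-1.8, -0.3, 4.2]
gripper_width: 0.424
finger_force: 29.8
```

```bash
python3 -c "
from h import *
go(.513,.2535,.0265,-3.2)"
```

```text
t 14.37 pos [0.5136 0.2528 0.0267] q [0.39 0.55 1.61 0.   0.97 0.45] F [-1.8 -0.3  4.2] w 0.424 ff 29.8
tool y heading -3.21 z [ 1.1e-03  5.0e-04 -1.0e+00]
shift mm [ 0.7 -0.6  0.2]
turn about tool z -0.01
```

>>> play_rows(
  moves=[
    [[0.62,0,0,0,0,0,0],[0.62,0,0,0,0,0,0],[0.62,0,0,0,0,0,0],[0.62,0,0,0,0,0,0],[0.62,0,0,-0.01,0,0,0]],
  ],
)

```text
time_s: 14.78
tool_pos: [0.5123, 0.2522, 0.0346]
orientation: [-2.282, -2.158, 0.004]
ft_force: [-0.1, 0.8, 0.3]
gripper_width: 0.62
finger_force: 0.0
```

>>> play_rows(
  moves=[
    [[0.62,0,0,-0.03,0,0,0],[0.62,0,0,-0.065,0,0,0],[0.62,0,0,-0.1,0,0,0],[0.62,0,0,-0.135,0,0,0],[0.62,0,0,-0.165,0,0,0]],
  ],
)

```text
time_s: 15.2
tool_pos: [0.5132, 0.2526, 0.2044]
orientation: [2.282, 2.158, 0.003]
ft_force: [1.3, -0.0, 0.5]
gripper_width: 0.619
finger_force: 0.0
```

>>> play_rows(
  moves=[
    [[0.62,-0.03,0,0,0,0,-1],[0.62,-0.07,0.005,0,0,0,-2],[0.62,-0.11,0.01,0,0,0,-3.6],[0.62,-0.15,0.015,0,0,0,-3.6],[0.62,-0.19,0.02,0,0,0,-3.6]],
  ],
)

```text
time_s: 15.62
tool_pos: [0.5222, 0.06, 0.2019]
orientation: [2.213, 2.229, 0.001]
ft_force: [1.0, -0.2, 0.0]
gripper_width: 0.62
finger_force: 0.0
```

>>> play_rows(
  moves=[
    [[0.62,-0.04,0,0,0,0,0],[0.62,-0.08,0.01,0,0,0,0],[0.62,-0.12,0.015,0,0,0,0],[0.62,-0.16,0.02,0,0,0,0],[0.62,-0.2,0.025,0,0,0,0]],
  ],
)

```text
time_s: 16.03
tool_pos: [0.5487, -0.1401, 0.2019]
orientation: [2.213, 2.228, 0.001]
ft_force: [0.8, 0.4, 0.6]
gripper_width: 0.621
finger_force: 0.0
```

```bash
python3 -c "
from h import *
go(.5765,-.2997,.031,0.4)
p,d,W=grab('top','3')
cv2.imwrite('pics/c3.png',cv2.resize(p[120:240,50:190,::-1],None,fx=4,fy=4))"
```

```text
t 16.03 pos [ 0.5487 -0.1401  0.2019] q [-0.31  0.34  1.48 -0.    1.32 -0.32] F [0.8 0.4 0.6] w 0.621 ff 0.0
tool y heading 0.39 z [ 7.e-04 -3.e-04 -1.e+00]
shift mm [-159.7   26.6  171. ]
turn about tool z -0.01
```

View pics/c3.png

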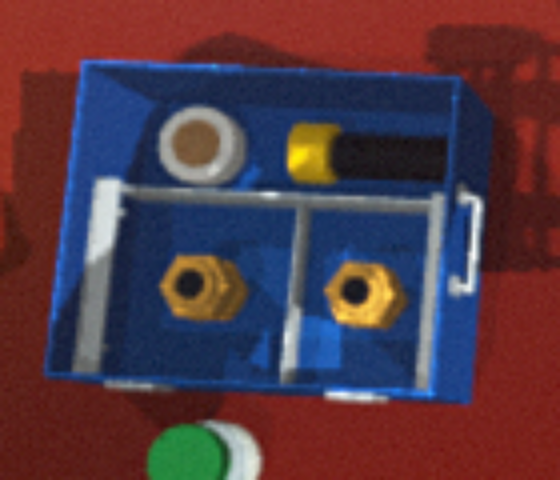

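Both glands stand upright in their pockets, at crop (200,285) and (362,295). Next is the tray.

>>> play_rows(
  moves=[
    [[0.62,-0.04,0.007,0,0,0,0],[0.62,-0.08,0.014,0,0,0,0],[0.62,-0.12,0.02,0,0,0,0],[0.62,-0.15,0.025,0,0,0,0],[0.62,-0.16,0.0265,0.02,0,0,0]],
  ],
)

```text
time_s: 16.5
tool_pos: [0.5773, -0.3025, 0.1846]
orientation: [2.213, 2.221, 0.002]
ft_force: [-0.6, 0.5, 0.1]
gripper_width: 0.622
finger_force: 0.0
```

>>> play_rows(
  moves=[
    [[0.62,0,0,0.04,0,0,0],[0.62,0,0,0.08,0,0,0],[0.62,0,0,0.11,0,0,0],[0.62,0,0,0.13,0,0,0],[0.62,0,0,0.13,0,0,0]],
  ],
)

```text
time_s: 16.92
tool_pos: [0.5745, -0.2967, 0.0468]
orientation: [-2.209, -2.224, 0.003]
ft_force: [-0.6, 0.4, -0.9]
gripper_width: 0.623
finger_force: 0.0
```

>>> play_rows(
  moves=[
    [[0.5,0,0,0,0,0,0],[0.5,0,0,0,0,0,0],[0.5,0,0,0,0,0,0]],
  ],
)

```text
time_s: 17.17
tool_pos: [0.5774, -0.2983, 0.0534]
orientation: [2.212, 2.227, 0.001]
ft_force: [-0.2, -0.6, 1.1]
gripper_width: 0.505
finger_force: 0.0
```

```bash
python3 -c "
from h import *
go(.5765,-.2997,.031,0.4)"
```

```text
t 17.17 pos [ 0.5774 -0.2983  0.0534] q [-0.53  0.67  1.35  0.    1.12 -0.54] F [-0.2 -0.6  1.1] w 0.505 ff 0.0
tool y heading 0.39 z [ 0.0028 -0.0016 -1.    ]
shift mm [-1.3 -1.  22.4]
turn about tool z -0.01
```

>>> play_rows(
  moves=[
    [[0.5,-0.001,0,0.01,0,0,0],[0.5,-0.001,0,0.018,0,0,0],[0.5,-0.001,0,0.021,0,0,0],[0.5,-0.001,0,0.021,0,0,0],[0.5,-0.001,0,0.021,0,0,0]],
  ],
)

```text
time_s: 17.58
tool_pos: [0.5764, -0.2988, 0.0296]
orientation: [-2.214, -2.229, 0.0]
ft_force: [-0.0, -0.1, 0.4]
gripper_width: 0.503
finger_force: 0.0
```

>>> play_rows(
  moves=[
    [[0,0,0,0,0,0,0],[0,0,0,0,0,0,0],[0,0,0,0,0,0,0],[0,0,0,0,0,0,0],[0,0,0,0,0,0,0]],
  ],
  squeeze=55,
)

```text
time_s: 18.0
tool_pos: [0.5765, -0.2989, 0.0301]
orientation: [2.214, 2.229, 0.0]
ft_force: [0.5, 0.2, -0.1]
gripper_width: 0.183
finger_force: 0.0
```

>>> play_rows(
  moves=[
    [[0,0,0,0,0,0,0],[0,0,0,0,0,0,0],[0,0,0,0,0,0,0],[0,0,0,0,0,0,0],[0,0,0,0,0,0,0]],
  ],
)

```text
time_s: 18.42
tool_pos: [0.5764, -0.2989, 0.03]
orientation: [-2.214, -2.229, 0.0]
ft_force: [-0.8, 0.8, 2.6]
gripper_width: 0.123
finger_force: 55.0
```

```bash
python3 -c "
from h import *
go(.5765,-.2997,.031,0.4)"
```

```text
t 18.42 pos [ 0.5764 -0.2989  0.03  ] q [-0.53  0.7   1.36 -0.    1.08 -0.54] F [-0.8  0.8  2.6] w 0.123 ff 55.0
tool y heading 0.38 z [-1.e-04  0.e+00 -1.e+00]
shift mm [-0.8  0.1 -1. ]
turn about tool z -0.02
```

>>> play_rows(
  moves=[
    [[0,0,0,-0.005,0,0,0],[0,0,0,-0.015,0,0,0],[0,0,0,-0.03,0,0,0],[0,0,0,-0.05,0,0,0],[0,0,0,-0.07,0,0,0]],
  ],
)

```text
time_s: 18.83
tool_pos: [0.5763, -0.2987, 0.101]
orientation: [-2.213, -2.228, 0.0]
ft_force: [0.7, -0.0, -4.0]
gripper_width: 0.121
finger_force: 55.0
```

>>> play_rows(
  moves=[
    [[0,0,0,-0.02,0,0,0],[0,0,0,-0.045,0,0,0],[0,0,0,-0.07,0,0,0],[0,0,0,-0.09,0,0,0],[0,0,0,-0.1,0,0,0]],
  ],
)

```text
time_s: 19.25
tool_pos: [0.577, -0.2991, 0.2036]
orientation: [2.211, 2.226, 0.002]
ft_force: [-0.2, -0.7, -2.9]
gripper_width: 0.125
finger_force: 55.0
```

>>> play_rows(
  moves=[
    [[0,0.02,0,0,0,0,0],[0,0.045,0,0,0,0,0],[0,0.075,-0.005,0,0,0,0],[0,0.11,-0.01,0,0,0,0],[0,0.145,-0.015,0,0,0,0]],
  ],
)

```text
time_s: 19.67
tool_pos: [0.5597, -0.1526, 0.1994]
orientation: [-2.214, -2.228, 0.001]
ft_force: [0.4, -0.3, -2.9]
gripper_width: 0.124
finger_force: 55.0
```

>>> play_rows(
  moves=[
    [[0,0.035,0,0,0,0,0],[0,0.07,0,0,0,0,0],[0,0.105,-0.005,0,0,0,0],[0,0.14,-0.01,0,0,0,0],[0,0.175,-0.015,0,0,0,0]],
  ],
)

```text
time_s: 20.08
tool_pos: [0.5435, 0.0226, 0.1997]
orientation: [-2.214, -2.228, 0.001]
ft_force: [1.9, -0.7, -5.0]
gripper_width: 0.119
finger_force: 55.0
```

```bash
python3 -c "
from h import *
go(.5161,.3067,.105,-3.2)"
```

```text
t 20.08 pos [0.5435 0.0226 0.1997] q [-0.03  0.29  1.55  0.    1.31 -0.03] F [ 1.9 -0.7 -5. ] w 0.119 ff 55.0
tool y heading 0.38 z [-6.e-04  1.e-04 -1.e+00]
shift mm [284.3 -25.5  94.8]
turn about tool z 3.58
```

>>> play_rows(
  moves=[
    [[0,0.035,0,0,0,0,0],[0,0.07,-0.005,0,0,0,1],[0,0.105,-0.01,0,0,0,2],[0,0.14,-0.015,0,0,0,3],[0,0.165,-0.02,0,0,0,3.6]],
  ],
)

```text
time_s: 20.5
tool_pos: [0.5222, 0.1884, 0.1997]
orientation: [-2.282, -2.158, 0.001]
ft_force: [-0.1, -0.7, -4.1]
gripper_width: 0.12
finger_force: 55.0
```

>>> play_rows(
  moves=[
    [[0,0.035,0,0,0,0,0],[0,0.07,0,0,0,0,0],[0,0.1,0,0,0,0,0],[0,0.115,0,0,0,0,0],[0,0.12,0,0,0,0,0]],
  ],
)

```text
time_s: 20.92
tool_pos: [0.5292, 0.3079, 0.1992]
orientation: [-2.28, -2.161, 0.001]
ft_force: [0.0, -0.5, -4.8]
gripper_width: 0.122
finger_force: 55.0
```

>>> play_rows(
  moves=[
    [[0,0,0,0,0,0,0],[0,0,0,0,0,0,0],[0,0,0,0,0,0,0]],
  ],
)

```text
time_s: 21.17
tool_pos: [0.53, 0.3045, 0.1999]
orientation: [2.284, 2.157, -0.001]
ft_force: [0.1, -0.0, -4.6]
gripper_width: 0.124
finger_force: 55.0
```

```bash
python3 -c "
from h import *
go(.5161,.3075,.105,-3.2)
grab('scene','4');grab('top','4')
cv2.imwrite('pics/s4.png',cv2.resize(cv2.imread('pics/scene4.png')[20:180,220:420],None,fx=3,fy=3))
for n in ('scene','top'):
  p,d,W=load(n,'4');hsv=cv2.cvtColor(p,cv2.COLOR_RGB2HSV);z=W[...,2]
  m=(abs(W[...,0]-.516)<.085)&(abs(W[...,1]-.307)<.15)&(z>.165)&(z<.215)&(hsv[...,1]<70)&(hsv[...,2]>110)
  P=W[m];print(n,len(P),np.percentile(P,[1,50,99],axis=0).round(4)); print(cv2.minAreaRect((P[:,:2]*1000).astype(np.float32)))
"
```

```text
t 21.17 pos [0.53   0.3045 0.1999] q [ 0.46  0.44  1.34 -0.    1.36  0.52] F [ 0.1 -0.  -4.6] w 0.124 ff 55.0
tool y heading -3.27 z [-2.e-04 -3.e-04 -1.e+00]
shift mm [  2.2 -14.1  94.9]
turn about tool z -0.07
scene 2305 [[0.4709 0.1844 0.1693]
 [0.5378 0.2805 0.1736]
 [0.5905 0.4165 0.203 ]]
((530.1737670898438, 301.60296630859375), (234.73570251464844, 114.05704498291016), 86.64290618896484)
top 2880 [[0.4709 0.1875 0.1684]
 [0.5229 0.2563 0.172 ]
 [0.585  0.3449 0.198 ]]
((529.3511962890625, 275.51885986328125), (175.29713439941406, 112.37818145751953), 86.6766128540039)
```

View pics/s4.png

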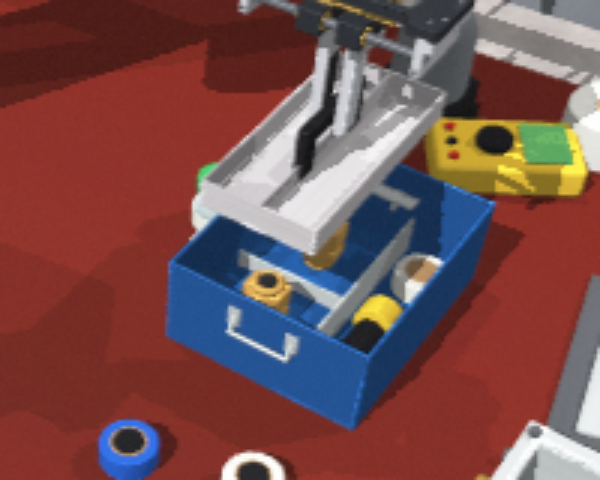

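Held level at crop (320,170), with both glands visible below at (268,290) and (325,245).

>>> play_rows(
  moves=[
    [[0,0.003,-0.007,0,0,0,0],[0,0.003,-0.014,0.01,0,0,0],[0,0.003,-0.014,0.03,0,0,0],[0,0.003,-0.014,0.05,0,0,0],[0,0.003,-0.014,0.06,0,0,0]],
  ],
)

```text
time_s: 21.68
tool_pos: [0.515, 0.3089, 0.1379]
orientation: [-2.283, -2.157, 0.004]
ft_force: [0.2, 0.2, -4.3]
gripper_width: 0.122
finger_force: 55.0
```

>>> play_rows(
  moves=[
    [[0,0,0,0.002,0,0,0],[0,0,0,0.002,0,0,0],[0,0,0,0.002,0,0,0]],
  ],
)

```text
time_s: 21.93
tool_pos: [0.5165, 0.3096, 0.1391]
orientation: [2.283, 2.158, 0.002]
ft_force: [-0.3, -0.8, -3.2]
gripper_width: 0.123
finger_force: 55.0
```

```bash
python3 -c "
from h import *
go(.5161,.3075,.098,-3.2)
for n in ('scene','top'):
  p,d,W=grab(n,'5');hsv=cv2.cvtColor(p,cv2.COLOR_RGB2HSV);z=W[...,2]
  m=(abs(W[...,0]-.516)<.085)&(abs(W[...,1]-.307)<.15)&(z>.123)&(z<.145)&(hsv[...,1]<70)&(hsv[...,2]>110)
  P=W[m]; print(n,len(P),cv2.minAreaRect((P[:,:2]*1000).astype(np.float32)))
  m=(abs(W[...,0]-.552)<.14)&(abs(W[...,1]-.305)<.15)&(z>.088)&(z<.102)&(hsv[...,0]>100)&(hsv[...,0]<125)&(hsv[...,1]>120)
  P=W[m]; print('case',len(P),cv2.minAreaRect((P[:,:2]*1000).astype(np.float32)))
a=cv2.imread('pics/scene5.png')[50:170,260:400];b=cv2.imread('pics/top5.png')[120:240,45:185]
cv2.imwrite('pics/s5.png',cv2.resize(np.hstack([a,b]),None,fx=2.8,fy=2.8,interpolation=cv2.INTER_CUBIC))
"
```

```text
t 21.93 pos [0.5165 0.3096 0.1391] q [0.48 0.47 1.44 0.   1.23 0.54] F [-0.3 -0.8 -3.2] w 0.123 ff 55.0
tool y heading -3.22 z [ 1.3e-03  7.0e-04 -1.0e+00]
shift mm [-2.1 -0.4 41.1]
turn about tool z -0.02
scene 566 ((516.4838256835938, 306.3446044921875), (237.16355895996094, 113.87123107910156), 86.7691421508789)
case 433 ((551.9719848632812, 303.1961669921875), (252.82614135742188, 207.59632873535156), 86.9034652709961)
top 352 ((516.3204345703125, 286.3177185058594), (185.57632446289062, 112.58670806884766), 86.76933288574219)
case 374 ((550.0505981445312, 271.94720458984375), (179.53317260742188, 206.38906860351562), 86.89348602294922)
```

View pics/s5.png

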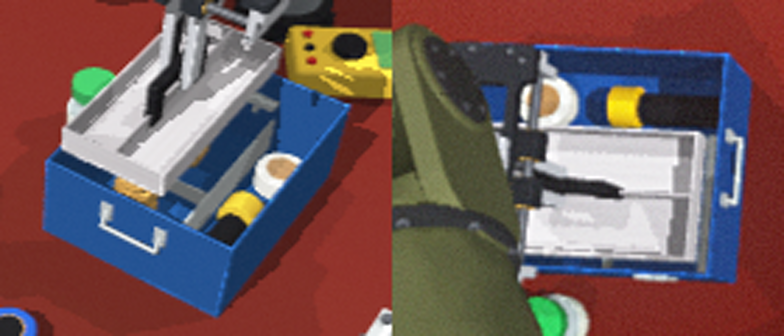

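The tray is over the compartment, about 1 mm too far +y, with yaw matched. Lowering it gently.

>>> play_rows(
  moves=[
    [[0,-0.001,0,0.008,0,0,0],[0,-0.001,0,0.016,0,0,0],[0,-0.001,0,0.024,0,0,0],[0,-0.001,0,0.03,0,0,0],[0,-0.001,0,0.034,0,0,0]],
  ],
)

```text
time_s: 22.45
tool_pos: [0.5157, 0.3082, 0.1025]
orientation: [-2.283, -2.158, 0.002]
ft_force: [1.1, -0.5, -4.2]
gripper_width: 0.128
finger_force: 55.0
```

>>> play_rows(
  moves=[
    [[0,0,0,0.001,0,0,0],[0,0,0,0.002,0,0,0],[0,0,0,0.003,0,0,0],[0,0,0,0.004,0,0,0],[0,0,0,0.004,0,0,0]],
  ],
)

```text
time_s: 22.87
tool_pos: [0.5161, 0.3084, 0.1]
orientation: [2.283, 2.158, 0.0]
ft_force: [-0.7, 0.0, -4.5]
gripper_width: 0.123
finger_force: 55.0
```

```bash
python3 -c "
from h import *
go(.5161,.3085,.098,-3.2)"
```

```text
t 22.87 pos [0.5161 0.3084 0.1   ] q [ 0.48  0.51  1.48 -0.    1.15  0.53] F [-0.7  0.  -4.5] w 0.123 ff 55.0
tool y heading -3.21 z [ 2.e-04  0.e+00 -1.e+00]
shift mm [ 0.1 -0.   2. ]
turn about tool z -0.01
```

>>> play_rows(
  moves=[
    [[0,0,0,0.001,0,0,0],[0,0,0,0.0015,0,0,0],[0,0,0,0.002,0,0,0],[0,0,0,0.0025,0,0,0],[0,0,0,0.0025,0,0,0]],
  ],
)

```text
time_s: 23.28
tool_pos: [0.5161, 0.3084, 0.098]
orientation: [2.283, 2.158, 0.001]
ft_force: [-3.7, -2.1, 4.7]
gripper_width: 0.128
finger_force: 55.0
```

>>> play_rows(
  moves=[
    [[0.5,0,0,0,0,0,0],[0.5,0,0,0,0,0,0],[0.5,0,0,0,0,0,0],[0.5,0,0,0,0,0,0],[0.5,0,0,0,0,0,0]],
  ],
  squeeze=25,
)

```text
time_s: 23.7
tool_pos: [0.5161, 0.3084, 0.0974]
orientation: [2.283, 2.158, 0.0]
ft_force: [-0.1, 0.3, -0.2]
gripper_width: 0.438
finger_force: 0.0
```

>>> play_rows(
  moves=[
    [[0.6,0,0,-0.01,0,0,0],[0.6,0,0,-0.03,0,0,0],[0.6,0,0,-0.06,0,0,0],[0.6,0,0,-0.09,0,0,0],[0.6,0,0,-0.11,0,0,0]],
  ],
)

```text
time_s: 24.12
tool_pos: [0.5165, 0.3086, 0.2113]
orientation: [2.282, 2.158, 0.005]
ft_force: [-0.4, -0.5, 1.1]
gripper_width: 0.599
finger_force: 0.0
```

>>> play_rows(
  moves=[
    [[0.6,-0.03,0,0,0,0,0],[0.6,-0.07,0,0,0,0,0],[0.6,-0.11,0.01,0,0,0,0],[0.6,-0.15,0.02,0,0,0,0],[0.6,-0.19,0.03,0,0,0,0]],
  ],
)

```text
time_s: 24.53
tool_pos: [0.5353, 0.1153, 0.2086]
orientation: [2.282, 2.159, 0.001]
ft_force: [1.2, -0.0, -0.2]
gripper_width: 0.603
finger_force: 0.0
```

```bash
python3 -c "
from h import *
go(.594,-.052,.006,-45)
for n in ('scene','top'):
  p,d,W=grab(n,'6');hsv=cv2.cvtColor(p,cv2.COLOR_RGB2HSV);z=W[...,2]
  c,s=np.cos(np.radians(-3.2)),np.sin(np.radians(-3.2)); L=(W[...,:2]-[.552,.3047])@np.array([[c,-s],[s,c]])
  for y0 in(-113,113):
    m=(abs(L[...,0]+.036)<.05)&(abs(L[...,1]*1000-y0)<4)&(z>.075)&(z<.11); print(n,'tray end rim z',m.sum(),np.percentile(z[m],[50,90]).round(4))
  m=(abs(L[...,0]+.036)<.07)&(abs(L[...,1])<.119)&(z>.086)&(z<.1)&(hsv[...,1]<60)&(hsv[...,2]>110)
  print('tray local',np.percentile(L[m],[0.5,99.5],axis=0).round(4))
  # plug hex
  m=(hsv[...,0]>14)&(hsv[...,0]<32)&(hsv[...,1]>100)&(abs(W[...,0]-.594)<.03)&(abs(W[...,1]+.052)<.03)&(z>.022)
  P=W[m][:,:2]; P=P-(P.max(0)+P.min(0))/2
  print('plug',[(a,(np.ptp(P@[np.cos(np.radians(a)),np.sin(np.radians(a))])*1000).round(1)) for a in range(0,180,10)])
cv2.imwrite('pics/s6.png',np.vstack([cv2.resize(cv2.imread('pics/top6.png')[130:230,50:190],None,fx=3.5,fy=3.5,interpolation=2),cv2.resize(cv2.imread('pics/top6.png')[152:178,234:274],(490,318)[:2],interpolation=2)[:240]]))
"
```

```text
t 24.53 pos [0.5353 0.1153 0.2086] q [ 0.15  0.29  1.52 -0.    1.32  0.2 ] F [ 1.2 -0.  -0.2] w 0.603 ff 0.0
tool y heading -3.18 z [ 1.2e-03  2.0e-04 -1.0e+00]
shift mm [-163.8   67.6  202.6]
turn about tool z 41.82
scene tray end rim z 47 [0.0924 0.0943]
scene tray end rim z 84 [0.0866 0.0931]
tray local [[-0.0914 -0.1177]
 [ 0.021   0.1168]]
plug [(0, np.float64(38.6)), (10, np.float64(39.2)), (20, np.float64(38.6)), (30, np.float64(36.8)), (40, np.float64(36.2)), (50, np.float64(37.4)), (60, np.float64(39.0)), (70, np.float64(40.3)), (80, np.float64(40.3)), (90, np.float64(39.1)), (100, np.float64(36.8)), (110, np.float64(37.3)), (120, np.float64(39.3)), (130, np.float64(40.2)), (140, np.float64(39.8)), (150, np.float64(38.2)), (160, np.float64(36.7)), (170, np.float64(36.9))]Traceback (most recent call last):
  File "<string>", line 8, in <module>
    m=(abs(L[...,0]+.036)<.05)&(abs(L[...,1]*1000-y0)<4)&(z>.075)&(z<.11); print(n,'tray end rim z',m.sum(),np.percentile(z[m],[50,90]).round(4))
                                                                                                            ~~~~~~~~~~~~~^^^^^^^^^^^^^^
    return _quantile_unchecked(
        a, q, axis, out, overwrite_input, method, keepdims, weights)
    return _ureduce(a,
                    func=_quantile_ureduce_func,
    ...<5 lines>...
                    overwrite_input=overwrite_input,
                    method=method)
    r = func(a, **kwargs)
    result = _quantile(arr,
                       quantiles=q,
    ...<2 lines>...
                       out=out,
                       weights=wgt)
    slices_having_nans = np.isnan(arr[-1, ...])
                                  ~~~^^^^^^^^^
IndexError: index -1 is out of bounds for axis 0 with size 0
```

>>> play_rows(
  moves=[
    [[0.6,-0.03,0.01,0,0,0,-7],[0.6,-0.07,0.03,0,0,0,-14],[0.6,-0.11,0.045,0,0,0,-21],[0.6,-0.145,0.06,0,0,0,-28],[0.6,-0.164,0.0676,0,0,0,-35]],
  ],
)

```text
time_s: 25.05
tool_pos: [0.5944, -0.053, 0.2081]
orientation: [1.535, 2.74, 0.0]
ft_force: [0.6, -0.2, 0.6]
gripper_width: 0.6
finger_force: 0.0
```

>>> play_rows(
  moves=[
    [[0.6,0,0,0,0,0,-7],[0.6,0,0,0,0,0,-10.2],[0.6,0,0,0.02,0,0,-10.2],[0.6,0,0,0.05,0,0,-10.2],[0.6,0,0,0.08,0,0,-10.2]],
  ],
)

```text
time_s: 25.47
tool_pos: [0.5942, -0.05, 0.1278]
orientation: [1.291, 2.861, 0.001]
ft_force: [-0.0, -0.8, -0.1]
gripper_width: 0.6
finger_force: 0.0
```

>>> play_rows(
  moves=[
    [[0.6,0,0,0.02,0,0,0],[0.6,0,0,0.04,0,0,0],[0.6,0,0,0.05,0,0,0],[0.6,0,0,0.05,0,0,0],[0.6,0,0,0.05,0,0,0]],
  ],
)

```text
time_s: 25.88
tool_pos: [0.594, -0.0503, 0.0783]
orientation: [1.292, 2.863, 0.0]
ft_force: [-0.1, -0.2, 0.5]
gripper_width: 0.599
finger_force: 0.0
```

```bash
python3 -c "
from h import *
go(.594,-.052,.007,42)
grab('top','7')
cv2.imwrite('pics/s7.png',cv2.resize(cv2.imread('pics/top7.png')[110:240,50:300],None,fx=3,fy=3,interpolation=2))
"
```

```text
t 25.88 pos [ 0.594  -0.0503  0.0783] q [-0.15  0.53  1.51  0.    1.1  -0.87] F [-0.1 -0.2  0.5] w 0.599 ff 0.0
tool y heading 41.43 z [ 4.e-04 -0.e+00 -1.e+00]
shift mm [-1.3 -1.2 71.3]
turn about tool z -0.57
```

View pics/s7.png

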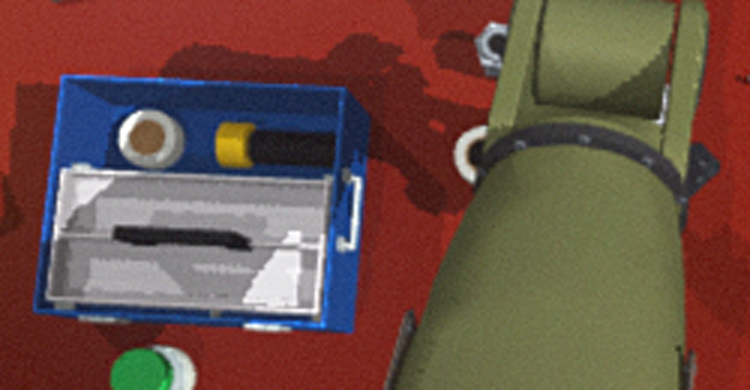

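The tray is seated inside the case at crop (190,240). Now the plug.

>>> play_rows(
  moves=[
    [[0.6,-0.001,-0.001,0.02,0,0,0],[0.6,-0.001,-0.001,0.04,0,0,0],[0.6,-0.001,-0.001,0.058,0,0,0],[0.6,-0.001,-0.001,0.068,0,0,0],[0.6,-0.001,-0.001,0.072,0,0,0]],
  ],
)

```text
time_s: 26.35
tool_pos: [0.5936, -0.0519, 0.0052]
orientation: [-1.292, -2.863, 0.0]
ft_force: [-0.3, -0.3, 0.5]
gripper_width: 0.602
finger_force: 0.0
```

>>> play_rows(
  moves=[
    [[0.2,0,0,0,0,0,0],[0.2,0,0,0,0,0,0],[0.2,0,0,0,0,0,0],[0.2,0,0,0,0,0,0],[0.2,0,0,0,0,0,0]],
  ],
)

```text
time_s: 26.77
tool_pos: [0.5942, -0.0521, 0.0066]
orientation: [1.292, 2.862, 0.001]
ft_force: [-1.3, 1.0, 6.0]
gripper_width: 0.381
finger_force: 25.0
```

>>> play_rows(
  moves=[
    [[0.2,0,0,0,0,0,0],[0.2,0,0,0,0,0,0],[0.2,0,0,-0.01,0,0,0],[0.2,0,0,-0.03,0,0,0],[0.2,0,0,-0.06,0,0,0]],
  ],
)

```text
time_s: 27.18
tool_pos: [0.5923, -0.0518, 0.0647]
orientation: [-1.291, -2.86, 0.002]
ft_force: [0.1, 0.3, -1.9]
gripper_width: 0.378
finger_force: 25.0
```

>>> play_rows(
  moves=[
    [[0.2,0,0,-0.03,0,0,0],[0.2,0,0,-0.06,0,0,0],[0.2,0,0,-0.09,0,0,0],[0.2,0,0,-0.12,0,0,0],[0.2,0,0,-0.13,0,0,0]],
  ],
)

```text
time_s: 27.6
tool_pos: [0.5946, -0.0521, 0.2008]
orientation: [1.29, 2.858, 0.003]
ft_force: [-0.3, -0.2, -0.9]
gripper_width: 0.383
finger_force: 25.0
```

```bash
python3 -c "
from h import *
c,s=np.cos(np.radians(-3.2)),np.sin(np.radians(-3.2))
for l in((-.036-.027,0),(-.036-.027,-.05)): print(l,(np.array([.552,.3047])+np.array([[c,-s],[s,c]])@l).round(4))
go(.4910,.2582,.2,86.8)
"
```

```text
(-0.063, 0) [0.4891 0.3082]
(-0.063, -0.05) [0.4863 0.2583]
t 27.6 pos [ 0.5946 -0.0521  0.2008] q [-0.15  0.4   1.39 -0.    1.34 -0.87] F [-0.3 -0.2 -0.9] w 0.383 ff 25.0
tool y heading 41.42 z [ 0.0063 -0.001  -1.    ]
shift mm [ 3.013e+02  1.276e+02 -1.000e-01]
turn about tool z -45.38
```

>>> play_rows(
  moves=[
    [[0.2,0.03,0.012,0,0,0,0],[0.2,0.067,0.027,0,0,0,0],[0.2,0.104,0.042,0,0,0,0],[0.2,0.141,0.057,0,0,0,0],[0.2,0.18,0.073,0,0,0,0]],
  ],
)

```text
time_s: 28.02
tool_pos: [0.5282, 0.1321, 0.195]
orientation: [-1.293, -2.862, 0.001]
ft_force: [0.7, -0.1, -0.2]
gripper_width: 0.381
finger_force: 25.0
```

>>> play_rows(
  moves=[
    [[0.2,0.035,0.014,0,0,0,-7],[0.2,0.07,0.028,0,0,0,-14],[0.2,0.1,0.041,0,0,0,-21],[0.2,0.12,0.05,0,0,0,-28],[0.2,0.124,0.051,0,0,0,-35]],
  ],
)

```text
time_s: 28.43
tool_pos: [0.484, 0.2606, 0.1949]
orientation: [-0.357, -3.12, 0.0]
ft_force: [-0.0, -0.4, -1.9]
gripper_width: 0.381
finger_force: 25.0
```

>>> play_rows(
  moves=[
    [[0.2,0,0,0,0,0,-6],[0.2,0,0,0,0,0,-10.4],[0.2,0,0,0,0,0,-10.4],[0.2,0,0,0,0,0,-10.4],[0.2,0,0,0,0,0,-10.4]],
  ],
)

```text
time_s: 28.85
tool_pos: [0.4856, 0.2574, 0.1952]
orientation: [-0.092, -3.14, 0.0]
ft_force: [-0.6, -0.2, -1.5]
gripper_width: 0.381
finger_force: 25.0
```

```bash
python3 -c "
from h import *
go(.4863,.2583,.0775,86.8)
"
```

```text
t 28.85 pos [0.4856 0.2574 0.1952] q [ 0.42  0.31  1.54  0.    1.3  -1.09] F [-0.6 -0.2 -1.5] w 0.381 ff 25.0
tool y heading 86.64 z [-4.e-04 -2.e-04 -1.e+00]
shift mm [ -0.7   0.9 117.7]
turn about tool z -0.16
```

>>> play_rows(
  moves=[
    [[0.2,-0.0005,0.001,0.025,0,0,0],[0.2,-0.0005,0.001,0.05,0,0,0],[0.2,-0.0005,0.001,0.075,0,0,0],[0.2,-0.0005,0.001,0.095,0,0,0],[0.2,-0.0005,0.001,0.105,0,0,0]],
  ],
)

```text
time_s: 29.27
tool_pos: [0.4852, 0.2579, 0.0879]
orientation: [-0.091, -3.137, 0.002]
ft_force: [-0.0, -0.5, -0.5]
gripper_width: 0.386
finger_force: 25.0
```

>>> play_rows(
  moves=[
    [[0.2,0,0,0.004,0,0,0],[0.2,0,0,0.008,0,0,0],[0.2,0,0,0.01,0,0,0],[0.2,0,0,0.0115,0,0,0],[0.2,0,0,0.0115,0,0,0]],
  ],
)

```text
time_s: 29.68
tool_pos: [0.4865, 0.2587, 0.0795]
orientation: [0.088, 3.139, 0.001]
ft_force: [-0.1, 0.9, -0.8]
gripper_width: 0.383
finger_force: 25.0
```

>>> play_rows(
  moves=[
    [[0.2,0,0,0.0005,0,0,0],[0.2,0,0,0.001,0,0,0],[0.2,0,0,0.001,0,0,0]],
  ],
)

```text
time_s: 29.93
tool_pos: [0.4863, 0.2586, 0.0782]
orientation: [0.087, 3.14, 0.0]
ft_force: [0.1, -0.6, -1.5]
gripper_width: 0.383
finger_force: 25.0
```

>>> play_rows(
  moves=[
    [[0.2,0,0,0.0005,0,0,0],[0.2,0,0,0.001,0,0,0],[0.2,0,0,0.0015,0,0,0],[0.2,0,0,0.0015,0,0,0]],
  ],
)

```text
time_s: 30.27
tool_pos: [0.4863, 0.2586, 0.0772]
orientation: [0.087, 3.14, 0.0]
ft_force: [-2.6, -2.7, 6.8]
gripper_width: 0.379
finger_force: 25.0
```

In contact with the tray floor. Releasing and retreating.

>>> play_rows(
  moves=[
    [[0.6,0,0,0,0,0,0],[0.6,0,0,0,0,0,0],[0.6,0,0,0,0,0,0],[0.6,0,0,0,0,0,0],[0.6,0,0,0,0,0,0]],
  ],
)

```text
time_s: 30.68
tool_pos: [0.4862, 0.2585, 0.0764]
orientation: [-0.087, -3.14, 0.0]
ft_force: [-0.4, 0.7, 0.2]
gripper_width: 0.601
finger_force: 0.0
```

>>> play_rows(
  moves=[
    [[0.6,0,0,-0.01,0,0,0],[0.6,0,0,-0.03,0,0,0],[0.6,0,0,-0.06,0,0,0],[0.6,0,0,-0.09,0,0,0],[0.6,0,0,-0.125,0,0,0]],
  ],
)

```text
time_s: 31.1
tool_pos: [0.4857, 0.2583, 0.2029]
orientation: [-0.087, -3.139, 0.001]
ft_force: [0.1, 0.2, -0.4]
gripper_width: 0.598
finger_force: 0.0
```

>>> play_rows(
  moves=[
    [[0.6,0,-0.03,0,0,0,0],[0.6,0,-0.07,0,0,0,0],[0.6,0,-0.11,0,0,0,0],[0.6,0,-0.15,0,0,0,0],[0.6,0,-0.19,0,0,0,0]],
  ],
)

```text
time_s: 31.52
tool_pos: [0.4751, 0.0673, 0.2023]
orientation: [0.086, 3.139, 0.0]
ft_force: [0.3, -0.6, -0.8]
gripper_width: 0.602
finger_force: 0.0
```

>>> play_rows(
  moves=[
    [[0.6,0,-0.04,0,0,0,0],[0.6,0,-0.08,0,0,0,0],[0.6,0,-0.09,0,0,0,0],[0.6,0,-0.09,0,0,0,0],[0.6,0,-0.09,0,0,0,0]],
  ],
)

```text
time_s: 31.93
tool_pos: [0.4707, -0.0208, 0.202]
orientation: [0.089, 3.14, 0.0]
ft_force: [0.4, 0.9, -0.4]
gripper_width: 0.599
finger_force: 0.0
```

```bash
python3 -c "
from h import *
for n in ('scene','top'):
  p,d,W=grab(n,'8');z=W[...,2]
  c,s=np.cos(np.radians(-3.2)),np.sin(np.radians(-3.2)); L=(W[...,:2]-[.552,.3047])@np.array([[c,-s],[s,c]])
  for y0 in(-113.5,113.5):
    m=(abs(L[...,0]+.036)<.05)&(abs(L[...,1]*1000-y0)<5)&(z>.06)&(z<.12); print(n,y0,m.sum(),np.percentile(z[m],[50,90]).round(4) if m.any() else '')
a=cv2.resize(cv2.imread('pics/top8.png')[110:260,50:300],(500,300),interpolation=2);b=cv2.resize(cv2.imread('pics/scene8.png')[60:170,260:400],(382,300),interpolation=2)
cv2.imwrite('pics/s8.png',cv2.resize(np.hstack([a,b]),(800,272)))
"
```

```text
scene -113.5 54 [0.0924 0.0942]
scene 113.5 230 [0.084  0.0933]
top -113.5 111 [0.0901 0.0946]
top 113.5 297 [0.0786 0.0925]
```

View pics/s8.png

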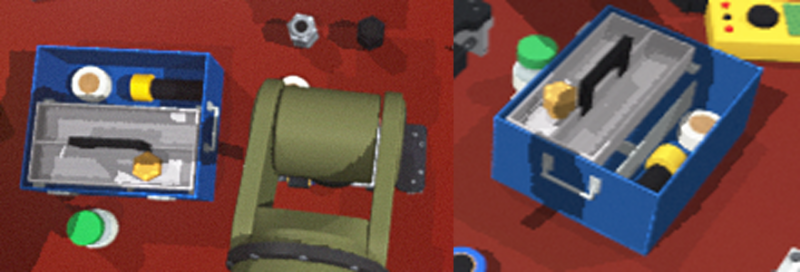

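The tray lies level in the case, with the brass plug standing in it at (147,165) in the top view. The grey and black glands are untouched at (303,28) and (371,32).

```bash
python3 -c "
from bench import arm
print(arm.finish_job())"
```

```text
the job is handed in; nothing more can be done
None
```

The job is handed in at about 32 s of the 112 s allowed: a brass gland stands upright in each pocket, the tray sits level on its ledges over them, the brass plug is in the tray, and I moved none of the look-alikes; the hand-in gave no verdict.

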